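# Lock a bayonet cartridge into a water deioniser

## Robot

A 6-joint arm with a two-finger parallel gripper is mounted at the origin on the work surface. World frame = base frame: x ahead of the robot, y to its left, z up, the work surface at z = 0. Lengths are in mm, angles in rad, forces in N, time in s.
With the tool pointing down it reaches from about 350 to 975 mm from the base axis. Payload 7.1 kg.
Tool frame: the origin (TCP) lies at the very end of the fingers, on their centre line; the grasp point (between the pads) lies 19 mm behind it; z points along the fingers, y is the line along which they close (so a half turn about z gives the same grasp; the last joint's range is limited). The gripper opens to 88 mm and grips with 3 to 60 N. Pads are 20 mm wide; open, the fingers measure 115 mm over their backs; the gripper's body (75 mm by 178 mm) begins 61 mm behind the grasp point.
Start: joints at [-1.295, 0.423, 1.63, -0, 1.089, -0.019], TCP at [181.611, -598.015, 222.675] pointing down, gripper open.
Joint ranges: [-3, 3], [-0.9, 2.11], [0.09, 2.58], [-1.31, 4.45], [0.11, 2.69], [-2.54, 2.54]. Speed limits (rad/s): [2.39, 2.39, 3.01, 3.14, 3.14, 3.14].

## Interface

Orientations are given as a rotation vector (axis times angle).
In Python, from workcell import get_obs, get_image, job, models gives the robot as it stands.
- The arm moves only by the tool jog_arm, never from a script. Its argument "increments" is one flat list of numbers, 7 for each row, row after row: the turn, a rotation vector about the tool's x, y, z in degrees, then the shift along the tool's x, y, z in mm, then the opening in per cent of the stroke, from 0 (shut) to 100 (fully open). A call has 1 to 12 rows; each row shifts and turns the commanded pose from where the row before left it, along the tool's axes as they then stand; what a row does not reach is not made up. A row lasts 1/8 s, in which the tool goes at most 62.5 mm and 10.7 degrees, less where a joint would pass 70% of its speed; a pose out of reach is approached as far as the arm can. A call is refused whole if a number of a shift passes 62.5 or a number of a turn 10.7, either way. A call with a gripper value outside its range is refused whole. The fingers move at their own pace and stop on an object; the grip force is fixed at half the most. Time passes only in rows, so rows that do not move let the fingers close. It gives the time, the measured TCP pose, the force, the opening and the grip force at its end, in the units of the state.
- get_obs(): the state, without advancing time (a new reading comes with each control period).
- get_image(name): name is "side" or "top"; returns a dict with "pixels" (384x512x3 uint8, blue, green, red), "depth" (384x512 float32, mm along the optical axis (not along the pixel's ray), 0 where there is no reading), "fx", "fy", "cx", "cy" (pixels), "cam_to_world" (4x4, takes a point from camera to world coordinates). Camera axes: x right, y up, looking along -z (the intrinsics and any distortion apply to the point x, -y, -z); pixel columns grow to the right and rows downward; lengths in mm; the calibration is good to about 2 mm. A picture is of the moment at which its call begins.
- job.close_job(): hands the job in; it is judged then, once.
Trained networks look in the newest picture that a camera, given by its name, has taken for a name from the list of things; names that differ only in an ending like _2 or _b are one class to them, and where a whole thing is asked for, a point or a joint stands for the part that bears it (a point fixed in the world has none). Each returns a list of dicts, best first, with "p" (0 to 1); they miss things now and then, are a little off and sometimes report something else, mostly with a low value. They report only what shows in the picture. A call takes as long as a camera call. They do not tell look-alikes from the thing itself.
- models.look_for(target, camera): "centre" ([x, y, z] in mm, in world coordinates, good to about 4 mm: the middle of the surface that is visible of it).
- models.regions_of(target, camera): "region" (384x512 bool, what is visible of it).
The state is a dict: "t": time; "qpos": joint angles; "qvel": joint speeds; "joint_torque": joint torques, N m; "ee_pos": TCP position; "orientation": TCP orientation; "ft_force": force on the tool from outside, world axes, zero at the start; "moment": the same for the moment, N m; "width": finger opening in mm; "grasp_force": force on a finger pad.
Only numpy, scipy, OpenCV 4.12 (cv2) and the standard library are available. Lean on these libraries where they do the work, as an engineer would, in place of code of your own. Each camera call takes 0.05 s, during which the arm holds its last target. There are 200 camera calls.

## Task

Fit the taller cartridge, the one with two lugs on its foot, into the deioniser: set its lugs down through the slots of the steel collar, press it gently down against the spring and twist it clockwise a quarter turn to the stop, so that it clicks up into its lock, then let go. Do not force it, and leave the shorter cartridge and everything else on the bench as they are.

Things in the scene. Friction and masses are not known exactly. Their poses are not given: they have to be found in the camera images.
- cartridge: The cartridge to fit: white plastic cylinder 58 mm wide, grey cap 62 mm wide, upright; the taller of the two. Origin at the centre of its underside, z up. Cap top at z = 134 mm; on it an upright grip bar 52 mm long (along x), 14 mm thick (along y), z = 134 to 167 mm. 0.18 to 0.35 kg. The same after a half turn.
- lug (a point): End of one of the cartridge's two lugs, 29 mm from the axis, 7 mm above the underside. They stick out at +x and -x, in line with the grip bar, from a round foot 44 mm wide and 46 mm high; each is 10 mm wide and lies 4 to 10 mm above the underside. Axes as the cartridge.
- deioniser: White water deioniser fixed on the bench: deck 190 x 200 mm, 50 mm high, a steel bayonet collar (80 mm wide) upright in its middle, a grey housing 75 mm high along its -y edge (y = -100 to -155 mm). Origin on the bench under the collar's axis, z up. Locked, the grip bar lies along the deioniser's x axis (two black marks on the deck).
- socket (a point): Nominal centre of the collar's rim, on its axis, 112 mm above the bench, axes as the deioniser. The real rim lies up to 12 mm higher or lower: it was set on installation and is not measured, so depth must be felt. Bore 48 mm. Lugs resting on top of the rim put the cartridge's underside 4 mm below the rim.
- slot (a point): Outer end of one of the two opposite open slots in the collar's rim, 31 mm from the axis, at nominal rim height. Slots are 14 mm wide (2 mm play each side of a lug) and lie at +80 degrees (anticlockwise from above) from the deioniser's x axis. Lugs go down here; then turn 80 degrees CLOCKWISE seen from above to the lock; a hard stop comes about 4 degrees beyond.
- notch (a point): One of two opposite notches under the rim, on the deioniser's x axis, where the lugs spring up 4 mm (the click). The lugs pass under the rim to it only with the underside 36 to 39 mm below the rim; higher they catch on the slot's side, deeper they stand on the solid slot floor and the force rises steeply. Locked underside: 32 mm below the rim.
- spring (a point): Nominal centre of the spring plate in the collar, 30 mm below the rim. The foot meets it there; it pushes up with 6 N, plus 1 N per mm: 8 N locked, 12 to 15 N at the depth for turning. More than 40 N between cartridge and deioniser damages the lugs.
- prefilter: The other cartridge, not wanted: same look and grip bar (92 to 125 mm high) but shorter, cap top at 92 mm, plain foot without lugs; origin at the centre of its underside.
- beaker: Bystander: clear glass beaker, 72 mm wide, 90 mm tall, standing near the cartridges; origin at the centre of its underside.
- dish: Bystander: shallow white ceramic bowl, 90 mm wide, 22 mm tall; origin at the centre of its underside.
- reagent: Bystander: amber glass reagent bottle, 68 mm wide, 140 mm tall, with a black cap; origin at the centre of its underside.
- washbottle: Bystander: white wash bottle, 72 mm wide, 210 mm tall, with a bent spout; origin at the centre of its underside.
- calculator: Bystander: flat black desk calculator, 150 x 85 x 12 mm; origin at the centre of its underside.
- bulb: Bystander: red pipette bulb, 52 mm wide, 66 mm tall, standing on its flat end; origin at the centre of its underside.
Things that resemble listed ones, but are neither listed nor needed, are in the scene too. What is shaped like the cartridge but green is not meant.

How it is judged (in metres and radians):
On the way, in this order (a step that is already met when the one before it is completed fails the run):
1. the cartridge is lifted off the bench (height (world z) of cartridge above 0.1 m and angle between cartridge's own z axis and vertical below 0.3 rad), for 0.1 s.
2. its lugs are down in the collar's slots, not yet turned (horizontal distance between cartridge and socket below 0.005 m and z of cartridge in the frame of deioniser below 0.094 m and angle between the x axis of cartridge and the x axis of deioniser, either way round above 1.2 rad), for 0.1 s.
At the end, for the whole second after the job is handed in: The cartridge is locked: upright (within 4 degrees) in the collar, within 5 mm of its axis, its underside 66 to 94 mm above the bench, its grip bar within 6 degrees of the deioniser's x axis, at rest and let go (horizontal distance between cartridge and socket below 0.005 m and z of cartridge in the frame of deioniser between 0.066 and 0.094 m and angle between the x axis of cartridge and the x axis of deioniser, either way round below 0.105 rad and angle between cartridge's own z axis and vertical below 0.07 rad and linear speed of cartridge below 0.01 m/s and angular speed of cartridge below 0.1 rad/s and contact force between the fingers and cartridge below 0.1 N); the robot touches nothing.
It fails at once if the cartridge is forced: more than 40 N between cartridge and deioniser (contact force between cartridge and deioniser above 40 N).
It fails at once if the shorter cartridge is moved more than 20 mm or tipped over (distance of prefilter from where it was at the start of the episode above 0.02 m or angle between prefilter's own z axis and vertical above 0.3 rad).
It fails at once if a bystander is moved more than 20 mm (distance of any of beaker, dish, reagent, washbottle, calculator, bulb from where it was at the start of the episode above 0.02 m).
It fails at once if the robot itself hits the deioniser with more than 35 N (contact force between any of the arm, the fingers and deioniser above 35 N).
It also fails if it takes over 61 s, if anything falls off the work surface, if the arm or the gripper's body presses on something with over 40 N, if the wrist force passes 120 N, or if a joint passes its speed limit or range.

## Working session

There is one attempt and no reset: what is moved stays moved. The work goes in short steps, Python scripts to look and compute and a tool call to move; the robot and the scene stay as the last step left them, time stands still between calls to the robot, and variables do not carry over. Pictures are saved under pics/ and viewed, at most 10 in all, crops included, and the job is handed in when it is done.

Besides the shell and the picture viewer there is one more tool, called after "Call:" by a JSON object that holds its "api" and its "payload". jog_arm: Moves the arm, as the interface text tells. Its arguments: {"type":"object","properties":{"increments":{"type":"array"}},"required":["increments"]}

```bash
mkdir -p pics; cat > h.py <<'E'
import numpy as np, cv2
from workcell import get_obs, get_image, job, models
def cloud(im):
    d=im["depth"]; v,u=np.mgrid[0:384,0:512]
    P=np.stack([(u-im["cx"])/im["fx"]*d,-(v-im["cy"])/im["fy"]*d,-d,np.ones_like(d)],-1)
    W=(P@np.array(im["cam_to_world"]).T)[...,:3]; W[d==0]=np.nan; return W
E
python3 - <<'E'
from h import *
o=get_obs(); print(o)
for c in("top","side"):
    im=get_image(c); cv2.imwrite(f"pics/{c}0.png",im["pixels"]); print(c,[im[k] for k in("fx","fy","cx","cy")],im.keys()); print(np.round(im["cam_to_world"],3)); W=cloud(im); np.save(f"{c}W.npy",W); np.save(f"{c}P.npy",im["pixels"])
    for t in("cartridge","deioniser","prefilter","socket","slot","beaker","reagent","washbottle","dish","bulb"):
        print(t,[(np.round(r["centre"]).tolist(),round(r["p"],2)) for r in models.look_for(t,c)])
E
```

```text
{'t': 0.0, 'qpos': array([-1.29498384e+00,  4.23839499e-01,  1.63070371e+00, -4.22629748e-06,
        1.08857575e+00, -1.89752259e-02]), 'qvel': array([ 0.00096837, -0.00045188,  0.00080995, -0.00277012,  0.00106966,
       -0.00064971]), 'joint_torque': array([ 2.29672414e-04, -5.44631875e+01, -2.73667413e+01,  6.44427328e-02,
        2.28093902e-02, -1.37008428e-04]), 'ee_pos': array([ 181.4711631 , -597.48907401,  221.89714389]), 'orientation': array([-3.10603161e+00, -4.61157453e-01,  3.12719190e-04]), 'ft_force': array([0.34094581, 0.25295856, 0.14154239]), 'moment': array([0.03603785, 0.01310004, 0.0002154 ]), 'grasp_force': 0.0, 'width': 87.88006921583245}
top [360.5282728605581, 360.5282728605581, 258.51786489194586, 190.18173934316818] dict_keys(['pixels', 'depth', 'fx', 'fy', 'cx', 'cy', 'cam_to_world'])
[[-1.700000e-02  9.990000e-01 -3.700000e-02  4.693430e+02]
 [-1.000000e+00 -1.700000e-02  2.000000e-03  1.295190e+02]
 [ 1.000000e-03  3.700000e-02  9.990000e-01  1.070478e+03]
 [ 0.000000e+00  0.000000e+00  0.000000e+00  1.000000e+00]]
cartridge [([633.0, 14.0, 134.0], 0.7
[... 727 characters left out ...]
-02  7.66000e-01  6.42000e-01  8.19623e+02]
 [ 0.00000e+00  0.00000e+00  0.00000e+00  1.00000e+00]]
cartridge [([632.0, -12.0, 109.0], 0.88), ([584.0, 149.0, 108.0], 0.74), ([453.0, -84.0, 112.0], 0.74), ([526.0, 36.0, 107.0], 0.7)]
deioniser [([560.0, -302.0, 53.0], 0.63)]
prefilter [([522.0, 246.0, 84.0], 0.55)]
socket [([558.0, -301.0, 50.0], 0.82), ([527.0, 37.0, 104.0], 0.45)]
slot [([561.0, -299.0, 52.0], 0.89)]
beaker [([710.0, 133.0, 66.0], 0.9)]
reagent [([712.0, 237.0, 85.0], 0.71), ([368.0, 67.0, 14.0], 0.35)]
washbottle [([529.0, 475.0, 88.0], 0.87)]
dish [([365.0, 64.0, 12.0], 0.59), ([707.0, 131.0, 65.0], 0.23)]
bulb [([362.0, -172.0, 40.0], 0.78), ([531.0, 473.0, 87.0], 0.17)]
```

View pics/top0.png

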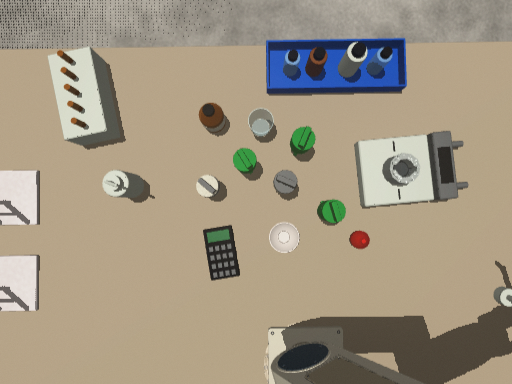

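View pics/side0.png

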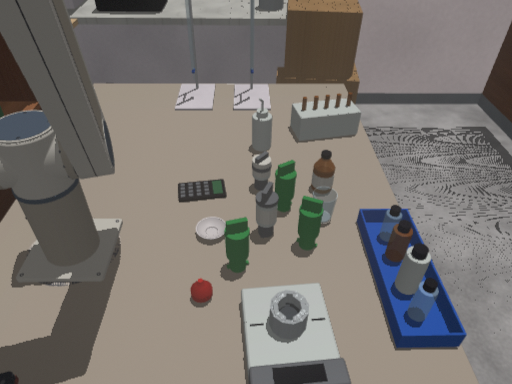

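The image shows the grey cartridge at top pixel (286,182) and side pixel (267,210). The prefilter is at (207,186), the green decoys at (303,140), (245,160) and (333,211), and the deioniser collar at (404,168) with black marks at (394,146) and (398,189). Next I'll measure precisely.

```bash
cat > m.py <<'E'
from h import *
def rect(X):
    r=cv2.minAreaRect(X[:,:2].astype(np.float32)); b=cv2.boxPoints(r); e=max((b[1]-b[0],b[2]-b[1]),key=np.linalg.norm)
    return np.round(r[0],1),np.round(r[1],1),round(np.degrees(np.arctan2(e[1],e[0]))%180,1)
def circ(X):
    A=np.c_[X[:,:2],np.ones(len(X))];s=np.linalg.lstsq(A,(X[:,:2]**2).sum(1),rcond=None)[0];c=s[:2]/2
    return np.round(c,1),round(float(np.sqrt(s[2]+c@c)),1)
for c in("top","side"):
    W=np.load(c+"W.npy"); P=np.load(c+"P.npy").astype(int); Q=W.reshape(-1,3);C=P.reshape(-1,3)
    near=np.hypot(Q[:,0]-522,Q[:,1]-(57 if c=="top" else 57))<42
    b=near&(Q[:,2]>158)&(Q[:,2]<180); print(c,"bar",b.sum(),rect(Q[b]),np.median(Q[b],0))
    k=near&(Q[:,2]>128)&(Q[:,2]<140); print("cap",k.sum(),np.median(Q[k],0) if k.any() else 0, circ(cv2.convexHull(Q[k][:,:2].astype(np.float32))[:,0]))
    dn=(abs(Q[:,0]-560)<150)&(abs(Q[:,1]+290)<190)
    d=dn&(Q[:,2]>44)&(Q[:,2]<56); print("deck",rect(Q[d]),np.median(Q[d],0))
    s=dn&(np.hypot(Q[:,0]-560,Q[:,1]+283)<70)&(Q[:,2]>90)&(Q[:,2]<135)
    print("zhist",np.histogram(Q[s][:,2],np.arange(90,136,3)))
    zt=np.percentile(Q[s][:,2],80); r=s&(abs(Q[:,2]-zt)<5); print("rim",zt,circ(cv2.convexHull(Q[r][:,:2].astype(np.float32))[:,0]),rect(Q[r]))
    h=dn&(Q[:,2]>60)&(Q[:,2]<85)&(Q[:,1]<-340); print("housing",rect(Q[h]))
    m=dn&(Q[:,2]>44)&(Q[:,2]<56)&(C.max(1)<70)&(Q[:,1]>-340); M=Q[m]; print("marks")
    for side in(M[:,0]<560,M[:,0]>560): print(side.sum(),np.round(M[side].mean(0),1) if side.any() else 0, M[side][:,:2].min(0),M[side][:,:2].max(0))
    pf=(np.hypot(Q[:,0]-520,Q[:,1]-262)<42)&(Q[:,2]>112); print("prefilter top",np.median(Q[pf],0), Q[pf][:,2].max())
P=np.load("topP.npy"); a=cv2.resize(P[120:220,350:460],None,fx=5,fy=5,interpolation=3); b=cv2.resize(P[150:215,255:320],None,fx=3.8,fy=3.8,interpolation=3)
o=np.zeros((500,800,3),np.uint8); o[:500,:550]=a; o[:b.shape[0],552:552+b.shape[1]]=b[:,:248]; 
S=np.load("sideP.npy")[280:340,260:320]; s=cv2.resize(S,(248,248),interpolation=3); o[250:498,552:800]=s
cv2.imwrite("pics/crop1.png",o)
E
python3 m.py
```

```text
top bar 121 (array([525.5,  57.7]), array([51.8, 14.1]), np.float32(66.2)) [525.11805668  58.06721684 166.40707767]
cap 304 [522.28503983  58.51915398 133.87252745] (array([525.6,  57.6]), 30.2)
deck (array([ 561.2, -304.1]), array([189.6, 283.4]), np.float32(94.5)) [ 553.43573745 -253.90262311   50.12750002]
zhist (array([ 16,  23,  18,  31,  18,  76, 276,  99,   6,   0,   0,   0,   0,
         0,   0]), array([ 90,  93,  96,  99, 102, 105, 108, 111, 114, 117, 120, 123, 126,
       129, 132, 135]))
rim 110.94061312278521 (array([ 557.9, -263.5]), 40.5) (array([ 557.9, -264. ]), array([79.9, 80.4]), np.float32(138.5))
housing (array([ 568.1, -390.4]), array([189.8,  57.8]), np.float32(4.3))
marks
10 [ 491.3 -269.1   51.3] [ 478.55279406 -270.98997455] [ 504.10450152 -266.27054786]
10 [ 626.3 -258.3   51.3] [ 614.91037289 -261.09774216] [ 638.2715093  -256.45122368]
prefilter top [518.53863207 265.46265633 124.48453495] 128.721820530606
side bar 85 (array([528.1,  57.6]), array([54.5, 14.1]), np.float32(66.5)) [527.43769411  52.78916349 164.84402084]
cap 206 [531.29796055  48.4960774  131.9542812 ] (array([528. ,  56.2]), 30.3)
deck (array([ 561. , -273.9]), array([189.2, 219.1]), np.float32(94.5)) [ 549.83674383 -291.08745968   48.54472795]
zhist (array([ 48,  52,  48,  49,  56, 267, 378,  13,   0,   0,   0,   0,   0,
         0,   0]), array([ 90,  93,  96,  99, 102, 105, 108, 111, 114, 117, 120, 123, 126,
       129, 132, 135]))
rim 109.08485366241837 (array([ 560.3, -263.5]), 40.9) (array([ 560.4, -263.4]), array([81.3, 79.9]), np.float32(79.5))
housing (array([ 570.4, -387.7]), array([190.2,  49.8]), np.float32(3.1))
marks
7 [ 494.7 -267.7   49.5] [ 478.94015773 -269.03288025] [ 502.82742051 -266.77251704]
10 [ 625.  -257.8   50.2] [ 614.88032287 -258.46598348] [ 634.89454192 -256.98389376]
prefilter top [521.43186627 260.15164228 121.72121968] 126.01135356094517
```

View pics/crop1.png

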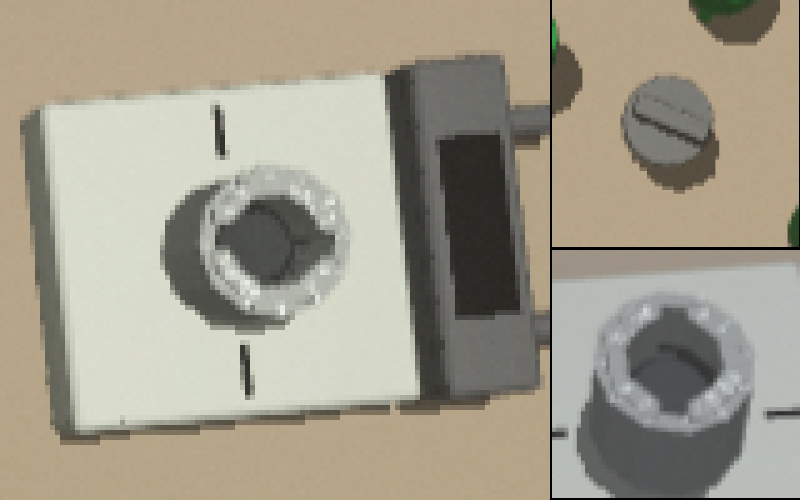

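Call:
{"api": "jog_arm", "payload": {"increments": [0,0,0,43.4,-43.8,0,65,0,0,0,43.4,-43.8,0,65,0,0,0,43.4,-43.8,0,65,0,0,0,43.4,-43.8,0,65,0,0,0,43.4,-43.8,0,65,0,0,0,43.4,-43.8,0,65,0,0,0,43.4,-43.8,0,65,0,0,0,43.4,-43.8,0,65,0,0,0,43.4,-43.8,0,65,0,0,0,43.4,-43.8,0,65,0,0,0,43.4,-43.8,0,65,0,0,0,43.4,-43.8,0,65]}}

```text
t: 2.6
ee_pos: [528.1, 58.3, 223.0]
orientation: [3.107, 0.462, 0.001]
ft_force: [0.5, -1.7, 0.3]
width: 56.7
grasp_force: 0.0
```

Call:
{"api": "jog_arm", "payload": {"increments": [0,0,-10,0,0,0,65,0,0,-10,0,0,0,65,0,0,-10,0,0,0,65,0,0,-10,0,0,0,65,0,0,-9.4,0,0,0,65,0,0,0,0,0,0,65,0,0,0,0,0,0,65]}}

```text
t: 3.48
ee_pos: [527.3, 56.2, 222.7]
orientation: [2.633, 1.714, 0.0]
ft_force: [0.1, 0.8, -0.1]
width: 57.0
grasp_force: 0.0
```

```bash
cat >> h.py <<'E'
from scipy.spatial.transform import Rotation as R
def state(tgt=None):
    o=get_obs(); M=R.from_rotvec(o["orientation"]).as_matrix(); p=np.array(o["ee_pos"])
    print("t",round(o["t"],2),"p",np.round(p,1),"yaw",round(np.degrees(np.arctan2(M[1,0],M[0,0])),2),"tilt z",np.round(M[:,2],3),"F",np.round(o["ft_force"],1),"w",round(o["width"],1),"g",round(o["grasp_force"],1),"q",np.round(o["qpos"],2))
    if tgt is not None: print("tool shift",np.round(M.T@(np.array(tgt)-p),1))
    return o
E
python3 -c "
from h import *
state([526.8,57.5,222])
print(get_obs()['moment'])"
```

```text
t 3.48 p [527.3  56.2 222.7] yaw 66.11 tilt z [ 0.  0. -1.] F [ 0.1  0.8 -0.1] w 57.0 g 0.0 q [ 0.08  0.28  1.84 -0.    1.02  0.5 ]
tool shift [ 1.  -1.   0.7]
[-0.00985787 -0.06799666  0.04262443]
```

Call:
{"api": "jog_arm", "payload": {"increments": [0,0,0,1,-1,30,65,0,0,0,0,0,30,65,0,0,0,0,0,14,65,0,0,0,0,0,10,65,0,0,0,0,0,0,65]}}

```text
t: 4.1
ee_pos: [526.7, 57.5, 138.5]
orientation: [-2.631, -1.717, 0.001]
ft_force: [-1.0, -0.3, 0.1]
width: 56.9
grasp_force: 0.0
```

```bash
python3 - <<'E'
from h import *
state([526.8,57.5,139])
im=get_image("side"); cv2.imwrite("pics/s2.png",cv2.resize(im["pixels"][130:270,200:340],(700,700),interpolation=3)[:600])
E
```

```text
t 4.1 p [526.7  57.5 138.5] yaw 66.26 tilt z [-0. -0. -1.] F [-1.  -0.3  0.1] w 56.9 g 0.0 q [0.09 0.4  1.9  0.   0.84 0.5 ]
tool shift [-0.   0.1 -0.5]
```

View pics/s2.png

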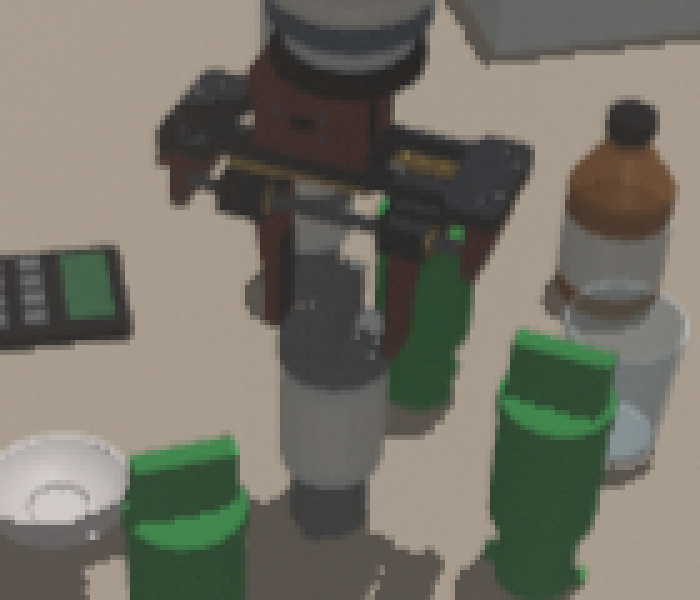

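The picture shows the open fingers on either side of the bar, at crop pixels (275,250) and (395,290), with the tips just above the cap. I'll close and lift a little.

Call:
{"api": "jog_arm", "payload": {"increments": [0,0,0,0,0,0,10,0,0,0,0,0,0,10,0,0,0,0,0,0,10,0,0,0,0,0,0,10,0,0,0,0,0,0,0,0,0,0,0,0,0,0,0,0,0,0,0,0,0]}}

```text
t: 5.03
ee_pos: [526.7, 57.5, 138.7]
orientation: [-2.63, -1.718, 0.0]
ft_force: [-0.9, 0.6, 1.2]
width: 13.7
grasp_force: 30.0
```

Call:
{"api": "jog_arm", "payload": {"increments": [0,0,0,0,0,-10,0,0,0,0,0,0,-30,0,0,0,0,0,0,-40,0,0,0,0,0,0,-40,0,0,0,0,0,0,-40,0,0,0,0,0,0,-25,0,0,0,0,0,0,0,0,0,0,0,0,0,0,0]}}

```text
t: 6.02
ee_pos: [525.9, 57.5, 322.5]
orientation: [-2.63, -1.717, 0.002]
ft_force: [0.0, -0.2, -2.6]
width: 13.6
grasp_force: 30.0
```

```bash
python3 - <<'E'
from h import *
state([559,-263.5,323])
E
```

```text
t 6.03 p [525.9  57.5 322.5] yaw 66.29 tilt z [-0.002 -0.    -1.   ] F [ 0.  -0.2 -2.6] w 13.6 g 30.0 q [0.09 0.18 1.74 0.   1.23 0.5 ]
tool shift [-280.6  159.3   -0.5]
```

Call:
{"api": "jog_arm", "payload": {"increments": [0,0,0,-40,22.8,0,0,0,0,0,-40,22.8,0,0,0,0,0,-40,22.8,0,0,0,0,0,-40,22.8,0,0,0,0,0,-40,22.8,0,0,0,0,0,-40,22.8,0,0,0,0,0,-40,22.8,0,0,0,0,-6.2,0,0,0,0,0,0,-6,0,0,0,0,0,0,-6,0,0,0,0,0,0,0,0,0,0,0,0,0,0,0,0,0,0]}}

```text
t: 7.52
ee_pos: [559.9, -262.8, 322.6]
orientation: [-2.326, -2.109, 0.001]
ft_force: [-0.8, 0.2, -1.5]
width: 13.9
grasp_force: 30.0
```

```bash
python3 - <<'E'
from h import *
state([559,-263.5,265])
im=get_image("side"); W=cloud(im); Q=W.reshape(-1,3); C=im["pixels"].reshape(-1,3).astype(int)
n=np.hypot(Q[:,0]-559,Q[:,1]+263)<60
for lo,hi in((182,190),(190,200),(200,225),(235,270),(275,312)):
    k=n&(Q[:,2]>lo)&(Q[:,2]<hi)
    if k.sum()>8: print(lo,hi,k.sum(),"x",Q[k][:,0].min().round(1),Q[k][:,0].max().round(1),"y",Q[k][:,1].min().round(1),Q[k][:,1].max().round(1))
cv2.imwrite("pics/s3.png",cv2.resize(im["pixels"][190:384,180:420],(720,582),interpolation=3))
E
```

```text
t 7.53 p [ 559.9 -262.8  322.6] yaw 84.38 tilt z [-0.002  0.001 -1.   ] F [-0.8  0.2 -1.5] w 13.9 g 30.0 q [-0.46  0.32  1.54 -0.    1.28 -0.36]
tool shift [-0.9 -0.7 57.6]
182 190 36 x 539.5 581.6 y -290.0 -259.1
190 200 93 x 540.0 580.8 y -292.0 -265.6
200 225 137 x 539.5 582.0 y -285.0 -264.6
235 270 367 x 531.9 589.3 y -292.5 -259.9
275 312 434 x 530.5 589.6 y -293.4 -259.6
```

View pics/s3.png

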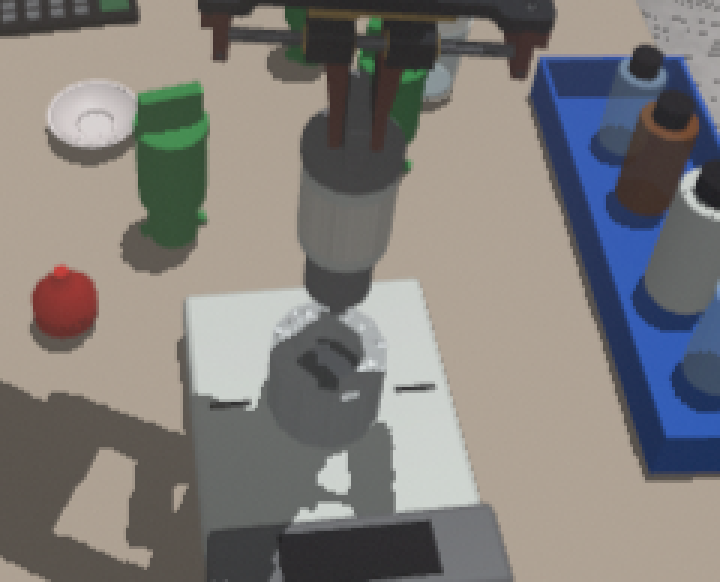

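The side view shows the cartridge upright over the collar: foot at (338,285), collar at (328,370), lugs in line with the slots. In this camera the foot centre x is 560.5 and the collar x is 560.3, so they are aligned. Lowering.

Call:
{"api": "jog_arm", "payload": {"increments": [0,0,0,-0.7,-0.4,20,0,0,0,0,0,0,20,0,0,0,0,0,0,15,0,0,0,0,0,0,8,0,0,0,0,0,0,0,0,0,0,0,0,0,0,0]}}

```text
t: 8.32
ee_pos: [560.2, -263.9, 261.4]
orientation: [2.325, 2.111, 0.001]
ft_force: [0.7, -0.8, -3.3]
width: 13.8
grasp_force: 30.0
```

```bash
python3 - <<'E'
from h import *
state([559,-263.5,256])
for c,(cx,cy) in(("side",(560.5,-263)),("top",(558,-263))):
    im=get_image(c); Q=cloud(im).reshape(-1,3)
    k0=np.hypot(Q[:,0]-cx,Q[:,1]-cy)<48
    from scipy.optimize import least_squares
    for nm,lo,hi,r in(("foot",122,160,22),("body",170,205,29),("collar",65,104,40)):
        k=k0&(Q[:,2]>lo)&(Q[:,2]<hi)
        if k.sum()<15: continue
        X=Q[k][:,:2]; s=least_squares(lambda p:np.hypot(X[:,0]-p[0],X[:,1]-p[1])-r,[cx,cy],loss="soft_l1"); print(c,nm,k.sum(),np.round(s.x,1))
E
```

```text
t 8.32 p [ 560.2 -263.9  261.4] yaw 84.49 tilt z [ 0.001 -0.001 -1.   ] F [ 0.7 -0.8 -3.3] w 13.8 g 30.0 q [-0.46  0.37  1.61 -0.    1.16 -0.36]
tool shift [ 0.2 -1.3  5.4]
side foot 227 [ 561.9 -263.1]
side body 313 [ 561.9 -263.1]
side collar 516 [ 560.6 -263.9]
top foot 82 [ 560.  -263.2]
top body 122 [ 559.4 -263.5]
top collar 210 [ 558.1 -263.8]
```

Call:
{"api": "jog_arm", "payload": {"increments": [0,0,0,-0.5,-1.4,3,0,0,0,0,0,0,3,0,0,0,0,0,0,2,0,0,0,0,0,0,2,0,0,0,0,0,0,0,0,0,0,0,0,0,0,0]}}

```text
t: 9.18
ee_pos: [558.4, -264.0, 250.7]
orientation: [2.326, 2.112, 0.0]
ft_force: [0.8, -0.4, -2.8]
width: 14.0
grasp_force: 30.0
```

Call:
{"api": "jog_arm", "payload": {"increments": [0,0,0,0,0,1.5,0,0,0,0,0,0,0,0]}}

```text
t: 9.43
ee_pos: [558.3, -264.0, 249.1]
orientation: [-2.326, -2.112, 0.0]
ft_force: [0.5, 0.2, -2.8]
width: 14.1
grasp_force: 30.0
```

Call:
{"api": "jog_arm", "payload": {"increments": [0,0,0,0,0,1.5,0,0,0,0,0,0,0,0]}}

```text
t: 9.68
ee_pos: [558.3, -264.0, 247.5]
orientation: [-2.325, -2.112, 0.0]
ft_force: [1.0, -0.1, -3.1]
width: 14.0
grasp_force: 30.0
```

Call:
{"api": "jog_arm", "payload": {"increments": [0,0,0,0,0,1.5,0,0,0,0,0,0,0,0]}}

```text
t: 9.93
ee_pos: [558.3, -264.0, 246.0]
orientation: [-2.325, -2.112, 0.0]
ft_force: [0.2, -0.1, -2.9]
width: 13.9
grasp_force: 30.0
```

Call:
{"api": "jog_arm", "payload": {"increments": [0,0,0,0,0,1.5,0,0,0,0,0,0,0,0]}}

```text
t: 10.18
ee_pos: [558.3, -264.0, 244.5]
orientation: [-2.325, -2.112, 0.0]
ft_force: [0.4, -0.3, -3.2]
width: 13.8
grasp_force: 30.0
```

Call:
{"api": "jog_arm", "payload": {"increments": [0,0,0,0,0,1.5,0,0,0,0,0,0,0,0]}}

```text
t: 10.42
ee_pos: [558.3, -264.0, 243.0]
orientation: [-2.325, -2.112, 0.0]
ft_force: [0.2, -0.0, -2.2]
width: 14.0
grasp_force: 30.0
```

Call:
{"api": "jog_arm", "payload": {"increments": [0,0,0,0,0,1.5,0,0,0,0,0,0,0,0]}}

```text
t: 10.68
ee_pos: [558.3, -264.0, 241.6]
orientation: [-2.326, -2.112, 0.0]
ft_force: [0.7, 0.8, -1.4]
width: 13.8
grasp_force: 30.0
```

Call:
{"api": "jog_arm", "payload": {"increments": [0,0,0,0,0,1,0,0,0,0,0,0,0,0]}}

```text
t: 10.92
ee_pos: [558.3, -264.0, 240.6]
orientation: [-2.326, -2.112, 0.0]
ft_force: [0.1, 0.2, -2.4]
width: 13.9
grasp_force: 30.0
```

Call:
{"api": "jog_arm", "payload": {"increments": [0,0,0,0,0,1,0,0,0,0,0,0,0,0]}}

```text
t: 11.18
ee_pos: [558.3, -264.0, 239.6]
orientation: [-2.326, -2.112, 0.0]
ft_force: [-0.2, -0.5, -2.1]
width: 14.1
grasp_force: 30.0
```

Call:
{"api": "jog_arm", "payload": {"increments": [0,0,0,0,0,1,0,0,0,0,0,0,0,0]}}

```text
t: 11.42
ee_pos: [558.3, -264.0, 238.6]
orientation: [-2.326, -2.112, 0.0]
ft_force: [0.6, -0.6, -2.6]
width: 13.9
grasp_force: 30.0
```

Call:
{"api": "jog_arm", "payload": {"increments": [0,0,0,0,0,2,0,0,0,0,0,0,2,0,0,0,0,0,0,0,0]}}

```text
t: 11.8
ee_pos: [558.2, -263.9, 234.4]
orientation: [-2.325, -2.112, 0.0]
ft_force: [-0.5, -0.2, -2.1]
width: 13.9
grasp_force: 30.0
```

Call:
{"api": "jog_arm", "payload": {"increments": [0,0,0,0,0,2,0,0,0,0,0,0,2,0,0,0,0,0,0,0,0]}}

```text
t: 12.18
ee_pos: [558.2, -264.0, 230.4]
orientation: [-2.325, -2.112, 0.0]
ft_force: [0.6, 0.3, -1.3]
width: 14.0
grasp_force: 30.0
```

Call:
{"api": "jog_arm", "payload": {"increments": [0,0,0,0,0,2,0,0,0,0,0,0,2,0,0,0,0,0,0,0,0]}}

```text
t: 12.55
ee_pos: [558.2, -264.0, 226.4]
orientation: [-2.325, -2.112, 0.0]
ft_force: [0.1, 0.6, -1.9]
width: 14.1
grasp_force: 30.0
```

Call:
{"api": "jog_arm", "payload": {"increments": [0,0,0,0,0,2,0,0,0,0,0,0,0,0]}}

```text
t: 12.8
ee_pos: [558.2, -264.0, 224.5]
orientation: [-2.325, -2.112, 0.0]
ft_force: [0.3, 0.1, -2.7]
width: 14.0
grasp_force: 30.0
```

Call:
{"api": "jog_arm", "payload": {"increments": [0,0,0,0,0,2,0,0,0,0,0,0,0,0]}}

```text
t: 13.05
ee_pos: [558.3, -264.0, 222.5]
orientation: [-2.325, -2.112, 0.0]
ft_force: [-0.0, 0.6, -2.2]
width: 13.9
grasp_force: 30.0
```

Call:
{"api": "jog_arm", "payload": {"increments": [0,0,0,0,0,1,0,0,0,0,0,0,0,0]}}

```text
t: 13.3
ee_pos: [558.3, -264.0, 221.6]
orientation: [-2.326, -2.112, 0.0]
ft_force: [-0.1, 0.0, -2.8]
width: 14.0
grasp_force: 30.0
```

Call:
{"api": "jog_arm", "payload": {"increments": [0,0,0,0,0,1,0,0,0,0,0,0,0,0]}}

```text
t: 13.55
ee_pos: [558.3, -264.0, 220.6]
orientation: [-2.326, -2.112, 0.0]
ft_force: [-0.4, 0.7, -2.9]
width: 14.0
grasp_force: 30.0
```

Call:
{"api": "jog_arm", "payload": {"increments": [0,0,0,0,0,1,0,0,0,0,0,0,0,0]}}

```text
t: 13.8
ee_pos: [558.3, -264.0, 219.6]
orientation: [-2.325, -2.112, 0.0]
ft_force: [-0.4, -0.9, -3.0]
width: 14.0
grasp_force: 30.0
```

Call:
{"api": "jog_arm", "payload": {"increments": [0,0,0,0,0,1,0,0,0,0,0,0,0,0]}}

```text
t: 14.05
ee_pos: [558.5, -264.1, 218.9]
orientation: [2.325, 2.112, 0.0]
ft_force: [0.2, 0.4, -0.4]
width: 14.0
grasp_force: 30.0
```

Call:
{"api": "jog_arm", "payload": {"increments": [0,0,0,0,0,1,0,0,0,0,0,0,0,0]}}

```text
t: 14.3
ee_pos: [558.6, -264.1, 218.3]
orientation: [2.325, 2.112, 0.001]
ft_force: [-1.6, 0.1, 4.4]
width: 13.9
grasp_force: 30.0
```

Call:
{"api": "jog_arm", "payload": {"increments": [0,0,0,0,0,1,0,0,0,0,0,0,0,0]}}

```text
t: 14.55
ee_pos: [558.6, -264.1, 217.0]
orientation: [2.325, 2.112, 0.0]
ft_force: [-0.5, 1.3, 5.7]
width: 13.8
grasp_force: 30.0
```

Call:
{"api": "jog_arm", "payload": {"increments": [0,0,0,0,0,1,0,0,0,0,0,0,0,0]}}

```text
t: 14.8
ee_pos: [558.6, -264.1, 216.1]
orientation: [2.325, 2.112, 0.001]
ft_force: [-0.8, 1.2, 6.1]
width: 13.6
grasp_force: 30.0
```

Call:
{"api": "jog_arm", "payload": {"increments": [0,0,0,0,0,1,0,0,0,0,0,0,0,0]}}

```text
t: 15.05
ee_pos: [558.7, -264.1, 215.3]
orientation: [2.325, 2.112, 0.001]
ft_force: [-1.4, 0.9, 6.8]
width: 14.0
grasp_force: 30.0
```

Call:
{"api": "jog_arm", "payload": {"increments": [0,0,0,0,0,1,0,0,0,0,0,0,0,0]}}

```text
t: 15.3
ee_pos: [558.7, -264.2, 214.4]
orientation: [2.325, 2.112, 0.001]
ft_force: [-0.8, 1.8, 8.9]
width: 14.1
grasp_force: 30.0
```

Call:
{"api": "jog_arm", "payload": {"increments": [0,0,0,0,0,1,0,0,0,0,0,0,0,0]}}

```text
t: 15.55
ee_pos: [558.7, -264.2, 213.5]
orientation: [2.325, 2.111, 0.001]
ft_force: [-0.9, 1.5, 9.5]
width: 14.0
grasp_force: 30.0
```

Call:
{"api": "jog_arm", "payload": {"increments": [0,0,0,0,0,0.9,0,0,0,0,0,0,0,0]}}

```text
t: 15.8
ee_pos: [558.7, -264.2, 212.7]
orientation: [2.325, 2.111, 0.001]
ft_force: [-1.9, 0.7, 9.5]
width: 14.0
grasp_force: 30.0
```

Call:
{"api": "jog_arm", "payload": {"increments": [0,0,0,0,0,0.9,0,0,0,0,0,0,0,0]}}

```text
t: 16.05
ee_pos: [558.7, -264.2, 212.0]
orientation: [2.325, 2.111, 0.001]
ft_force: [-2.2, 1.1, 10.4]
width: 13.8
grasp_force: 30.0
```

```bash
python3 -c "
from h import *
o=state([559,-264,212]); print(o['moment'])"
```

```text
t 16.05 p [ 558.7 -264.2  212. ] yaw 84.49 tilt z [ 0.001 -0.001 -1.   ] F [-2.2  1.1 10.4] w 13.8 g 30.0 q [-0.46  0.42  1.66  0.    1.06 -0.36]
tool shift [ 0.2  0.3 -0. ]
[ 0.29231634  0.56268146 -0.01161011]
```

Call:
{"api": "jog_arm", "payload": {"increments": [0,0,4,0,0,0,0,0,0,4,0,0,0,0,0,0,0,0,0,0,0]}}

```text
t: 16.42
ee_pos: [559.2, -264.5, 212.2]
orientation: [2.466, 1.942, 0.001]
ft_force: [-1.7, 0.9, 9.8]
width: 14.0
grasp_force: 30.0
```

Call:
{"api": "jog_arm", "payload": {"increments": [0,0,4,0,0,0,0,0,0,4,0,0,0,0,0,0,0,0,0,0,0]}}

```text
t: 16.8
ee_pos: [559.3, -264.7, 212.3]
orientation: [2.595, 1.765, 0.002]
ft_force: [-1.5, -0.6, 10.0]
width: 13.8
grasp_force: 30.0
```

```bash
cat > st.py <<'E'
from h import *
o=state([559,-264,212]); print(np.round(o['moment'],2))
E
cat > rot.py <<'E'
from h import *
# bar orientation of the cartridge from cap/foot is hidden; use side cloud of bar top
im=get_image("side"); Q=cloud(im).reshape(-1,3)
E
python3 st.py
```

```text
t 16.8 p [ 559.3 -264.7  212.3] yaw 68.45 tilt z [ 0.003 -0.002 -1.   ] F [-1.5 -0.6 10. ] w 13.8 g 30.0 q [-0.46  0.42  1.65 -0.    1.06 -0.08]
tool shift [ 0.5 -0.6  0.3]
[-0.01  0.29 -0.09]
```

Call:
{"api": "jog_arm", "payload": {"increments": [0,0,4,0,0,0.4,0,0,0,4,0,0,0,0,0,0,4,0,0,0,0,0,0,4,0,0,0,0,0,0,0,0,0,0,0]}}

```text
t: 17.42
ee_pos: [559.4, -264.8, 212.0]
orientation: [2.816, 1.387, 0.003]
ft_force: [-0.4, -0.7, 9.7]
width: 13.9
grasp_force: 30.0
```

```bash
python3 st.py
```

```text
t 17.43 p [ 559.4 -264.8  212. ] yaw 52.45 tilt z [ 0.003 -0.002 -1.   ] F [-0.4 -0.7  9.7] w 13.9 g 30.0 q [-0.46  0.42  1.65 -0.    1.06  0.19]
tool shift [ 0.4 -0.8  0. ]
[-0.07  0.29 -0.09]
```

Call:
{"api": "jog_arm", "payload": {"increments": [0,0,4,0,0,0,0,0,0,4,0,0,0,0,0,0,4,0,0,0,0,0,0,4,0,0,0,0,0,0,0,0,0,0,0]}}

```text
t: 18.05
ee_pos: [559.3, -264.7, 212.0]
orientation: [2.982, 0.982, 0.003]
ft_force: [-0.7, -0.1, 10.8]
width: 13.6
grasp_force: 30.0
```

```bash
python3 st.py
```

```text
t 18.05 p [ 559.3 -264.7  212. ] yaw 36.45 tilt z [ 0.003 -0.002 -1.   ] F [-0.7 -0.1 10.8] w 13.6 g 30.0 q [-0.46  0.42  1.65 -0.    1.06  0.47]
tool shift [ 0.1 -0.7 -0. ]
[ 0.07  0.37 -0.02]
```

Call:
{"api": "jog_arm", "payload": {"increments": [0,0,4,0,0,0,0,0,0,4,0,0,0,0,0,0,4,0,0,0,0,0,0,4,0,0,0,0,0,0,4,0,0,0,0,0,0,4,0,0,0,0,0,0,0,0,0,0,0]}}

```text
t: 18.92
ee_pos: [559.2, -264.4, 211.9]
orientation: [3.122, 0.34, 0.003]
ft_force: [-0.2, 0.9, 9.8]
width: 13.4
grasp_force: 30.0
```

```bash
python3 st.py
```

```text
t 18.93 p [ 559.2 -264.4  211.9] yaw 12.44 tilt z [ 0.002 -0.001 -1.   ] F [-0.2  0.9  9.8] w 13.4 g 30.0 q [-0.46  0.42  1.66  0.    1.06  0.89]
tool shift [-0.1 -0.5 -0.1]
[ 0.29  0.36 -0.09]
```

Call:
{"api": "jog_arm", "payload": {"increments": [0,0,4,0,0,0,0,0,0,4,0,0,0,0,0,0,0,0,0,0,0]}}

```text
t: 19.3
ee_pos: [559.2, -264.4, 211.8]
orientation: [3.138, 0.122, 0.003]
ft_force: [-1.6, 1.0, 10.0]
width: 13.9
grasp_force: 30.0
```

```bash
python3 st.py
```

```text
t 19.3 p [ 559.2 -264.4  211.8] yaw 4.44 tilt z [ 0.002 -0.001 -1.   ] F [-1.6  1.  10. ] w 13.9 g 30.0 q [-0.46  0.42  1.66  0.    1.06  1.03]
tool shift [-0.2 -0.4 -0.2]
[ 0.31  0.45 -0.08]
```

Call:
{"api": "jog_arm", "payload": {"increments": [0,0,2,0,0,0,0,0,0,1.5,0,0,0,0,0,0,0,0,0,0,0]}}

```text
t: 19.68
ee_pos: [559.3, -263.9, 211.8]
orientation: [3.141, 0.028, 0.003]
ft_force: [-1.2, 2.9, 10.5]
width: 14.2
grasp_force: 30.0
```

```bash
python3 st.py
```

```text
t 19.68 p [ 559.3 -263.9  211.8] yaw 1.01 tilt z [ 0.002 -0.    -1.   ] F [-1.2  2.9 10.5] w 14.2 g 30.0 q [-0.46  0.42  1.66  0.    1.06  1.09]
tool shift [-0.3  0.  -0.2]
[0.77 0.36 0.24]
```

Call:
{"api": "jog_arm", "payload": {"increments": [0,0,1.2,0,0,0,0,0,0,0,0,0,0,0]}}

```text
t: 19.92
ee_pos: [559.4, -263.7, 211.8]
orientation: [-3.141, 0.005, -0.004]
ft_force: [-0.9, 3.6, 10.0]
width: 14.1
grasp_force: 30.1
```

```bash
python3 st.py
```

```text
t 19.93 p [ 559.4 -263.7  211.8] yaw -0.19 tilt z [ 0.002  0.    -1.   ] F [-0.9  3.6 10. ] w 14.1 g 30.1 q [-0.46  0.42  1.66  0.    1.06  1.11]
tool shift [-0.4  0.3 -0.2]
[0.96 0.21 0.32]
```

The stop is felt at about 1° yaw. I'll back off to the lock angle and ease up.

Call:
{"api": "jog_arm", "payload": {"increments": [0,0,-2.3,0,0,0,0,0,0,-2.3,0,0,0,0,0,0,0,0,0,0,0]}}

```text
t: 20.3
ee_pos: [559.3, -263.9, 211.8]
orientation: [3.139, 0.121, 0.004]
ft_force: [-0.8, 3.2, 9.8]
width: 14.1
grasp_force: 30.0
```

Call:
{"api": "jog_arm", "payload": {"increments": [0,0,0,0,0,-1.5,0,0,0,0,0,0,-1.5,0,0,0,0,0,0,0,0]}}

```text
t: 20.68
ee_pos: [559.2, -263.9, 214.5]
orientation: [3.139, 0.12, 0.003]
ft_force: [-0.3, 1.5, 8.7]
width: 14.0
grasp_force: 30.0
```

Call:
{"api": "jog_arm", "payload": {"increments": [0,0,0,0,0,-1,0,0,0,0,0,0,0,0]}}

```text
t: 20.92
ee_pos: [559.2, -263.9, 215.4]
orientation: [3.139, 0.12, 0.003]
ft_force: [0.4, 2.0, 6.0]
width: 13.7
grasp_force: 30.0
```

Call:
{"api": "jog_arm", "payload": {"increments": [0,0,0,0,0,-1,0,0,0,0,0,0,0,0]}}

```text
t: 21.18
ee_pos: [559.2, -263.9, 216.2]
orientation: [3.139, 0.12, 0.003]
ft_force: [0.3, 2.2, 5.4]
width: 13.6
grasp_force: 30.0
```

```bash
python3 st.py
```

```text
t 21.18 p [ 559.2 -263.9  216.2] yaw 4.38 tilt z [ 0.002  0.    -1.   ] F [0.3 2.2 5.4] w 13.6 g 30.0 q [-0.46  0.42  1.65  0.    1.07  1.03]
tool shift [-0.2  0.1  4.2]
[0.5  0.01 0.04]
```

Call:
{"api": "jog_arm", "payload": {"increments": [0,0,0,0,0,-1,0,0,0,0,0,0,0,0]}}

```text
t: 21.42
ee_pos: [559.0, -263.9, 216.6]
orientation: [-3.139, -0.12, -0.002]
ft_force: [2.9, 1.5, 2.9]
width: 13.9
grasp_force: 30.0
```

Call:
{"api": "jog_arm", "payload": {"increments": [0,0,0,0,0,-1,0,0,0,0,0,0,0,0]}}

```text
t: 21.68
ee_pos: [558.8, -263.8, 216.7]
orientation: [-3.139, -0.12, -0.001]
ft_force: [6.3, 1.8, -4.3]
width: 13.9
grasp_force: 30.0
```

```bash
python3 st.py
```

```text
t 21.68 p [ 558.8 -263.8  216.7] yaw 4.39 tilt z [ 0.001  0.    -1.   ] F [ 6.3  1.8 -4.3] w 13.9 g 30.0 q [-0.46  0.42  1.65  0.    1.07  1.03]
tool shift [0.2 0.2 4.7]
[ 0.35 -1.16 -0.05]
```

The cartridge stops rising at the 216.7 mm TCP height and resists a pull, so it is locked. I'll relax and let go.

Call:
{"api": "jog_arm", "payload": {"increments": [0,0,0,0,0,1.2,0,0,0,0,0,0,0,0,0,0,0,0,0,0,50,0,0,0,0,0,0,50,0,0,0,0,0,0,50,0,0,0,0,0,0,50,0,0,0,0,0,-5,50,0,0,0,0,0,-20,50,0,0,0,0,0,-40,50,0,0,0,0,0,-40,50,0,0,0,0,0,0,50]}}

```text
t: 23.05
ee_pos: [560.0, -264.9, 325.5]
orientation: [3.136, 0.12, 0.01]
ft_force: [-0.7, -0.3, 0.3]
width: 44.1
grasp_force: 0.0
```

Call:
{"api": "jog_arm", "payload": {"increments": [0,0,0,-50,0,-20,50,0,0,0,-50,0,0,50,0,0,0,-50,0,0,50,0,0,0,0,0,0,50,0,0,0,0,0,0,50,0,0,0,0,0,0,50]}}

```text
t: 23.8
ee_pos: [409.7, -275.5, 341.0]
orientation: [-3.139, -0.121, 0.0]
ft_force: [0.1, -0.9, 0.1]
width: 43.7
grasp_force: 0.0
```

```bash
cat > f.py <<'E'
exec(open("m.py").read().split("for c in")[0])
state()
for c in("side","top"):
    im=get_image(c); Q=cloud(im).reshape(-1,3); n=np.hypot(Q[:,0]-559,Q[:,1]+264)<45
    z=Q[n][:,2]; z=z[z<262]; top=np.percentile(z,99.5); b=n&(Q[:,2]>top-8)&(Q[:,2]<262); print(c,"bar top",top,b.sum(),rect(Q[b]))
    if c=="side": cv2.imwrite("pics/s5.png",cv2.resize(im["pixels"][190:384,180:420],(720,582),interpolation=3))
E
python3 f.py
```

```text
t 23.8 p [ 409.7 -275.5  341. ] yaw 4.43 tilt z [-0.  0. -1.] F [ 0.1 -0.9  0.1] w 43.7 g 0.0 q [-0.62  0.1   1.78  0.    1.26  0.88]
side bar top 244.60712087406986 216 (array([ 561.8, -264.7]), array([51.9, 14.9]), np.float32(3.9))
top bar top 247.53666640720064 153 (array([ 559.2, -263.9]), array([51.1, 15.5]), np.float32(2.9))
```

View pics/s5.png

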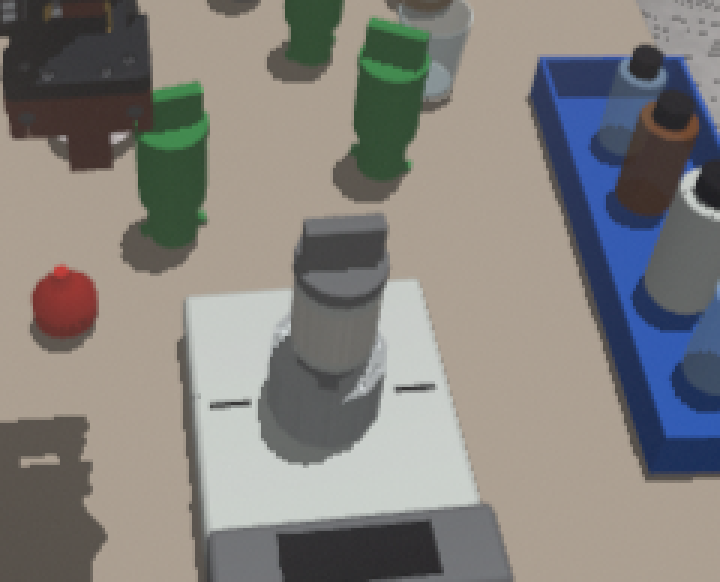

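The picture shows the cartridge upright in the collar (bar at (345,240)), its bar parallel to the marks. The underside is at about 79 mm, and it has been let go. Handing in.

```bash
python3 -c "
from h import *
print(job.close_job())"
```

```text
the job is handed in; nothing more can be done
None
```

The taller cartridge is locked in the deioniser and let go, its bar within about 2° of the marks and its underside about 79 mm above the bench, and the job is handed in; no verdict came back.

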